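# Wind a cutting die out of the bench roller press

### The arm

A 7-joint arm with a two-finger parallel gripper is mounted at the origin on a cart in front of the work surface, level with it; the furniture and walls round the work are solid. World frame = base frame: x ahead of the robot, y to its left, z up, the work surface at z = 0. Lengths are in mm, angles in degrees, forces in N, time in s.
With the tool pointing down it reaches from about 425 to 825 mm from the base axis. Payload 3.6 kg.
Tool frame: the origin (TCP) lies at the very end of the fingers, on their centre line; the grasp point (between the pads) lies 19 mm behind it; z points along the fingers, y is the line along which they close (so a half turn about z gives the same grasp; the last joint's range is limited). The gripper opens to 93 mm and grips with 3 to 60 N. Pads are 15 mm wide; open, the fingers measure 128 mm over their backs; the gripper's body (75 mm by 188 mm) begins 65 mm behind the grasp point.
Start: joints at [-65.575, 35.231, -0.722, 81.555, 0.464, 63.22, -2.315], TCP at [284.329, 584.482, 218.64] pointing down, gripper open.
Joint ranges: [-178.69, 178.69], [-17.37, 117.87], [-77.05, 75.6], [15.02, 138.74], [-78.02, 258.01], [0.78, 113.62], [-162.83, 162.83]. Speed limits (degrees/s): [159.86, 159.86, 180, 180, 180, 180, 180].

### API

Orientations are given as [roll, pitch, yaw] about the fixed x, y, z axes, in that order (R = Rz(yaw) Ry(pitch) Rx(roll)).
In Python, from station import bot, eyes gives the robot as it stands. The module is installed in compiled form; this text tells all that it offers.
- The arm moves only by the tool servo_tool, never from a script. Its arguments are lists of equal length, an entry for each row: "grip": the opening, from -1 (shut) to 1 (fully open), so that 0 is half open; "delta_pos": the shift along the tool's x, y, z in cm, a list of three; "rotation": the turn, a rotation vector about the tool's x, y, z in degrees, a list of three. In form: {"grip": [grip, ...], "delta_pos": [[dx, dy, dz], ...], "rotation": [[wx, wy, wz], ...]}. A call has 1 to 8 rows; each row shifts and turns the commanded pose from where the row before left it, along the tool's axes as they then stand; what a row does not reach is not made up. A row lasts 1/8 s, in which the tool goes at most 62.5 mm and 10.7 degrees, less where a joint would pass 70% of its speed; a pose out of reach is approached as far as the arm can. A call is refused whole if a number of a shift passes 6.25 or a number of a turn 10.7, either way. A call with a gripper value outside its range is refused whole. The fingers move at their own pace and stop on an object; the grip force is fixed at half the most. Time passes only in rows, so rows that do not move let the fingers close. It gives the time, the measured TCP pose, the force, the opening and the grip force at its end, in the units of the state.
- bot.get_obs(): the state, without advancing time (a new reading comes with each control period).
- eyes.read_camera(name): name is "scene" or "top" or "wrist"; returns a dict with "image" (420x560x3 uint8, red, green, blue), "fx", "fy", "cx", "cy" (pixels), "extrinsics" (4x4, takes a point from camera to world coordinates). Camera axes: x right, y up, looking along -z (the intrinsics and any distortion apply to the point x, -y, -z); pixel columns grow to the right and rows downward; lengths in mm; the calibration is good to about 2 mm. A picture is of the moment at which its call begins. There is no depth.
- bot.finish_job(): hands the job in; it is judged then, once.
The state is a dict: "time": time; "q": joint angles; "dq": joint speeds; "joint_efforts": joint torques, N m; "tool_pos": TCP position; "tcp_rot": TCP orientation; "ft_force": force on the tool from outside, world axes, zero at the start; "ft_torque": the same for the moment, N m; "opening": finger opening in mm; "finger_force": force on a finger pad.
Only numpy, scipy, OpenCV 4.12 (cv2) and the standard library are available. Lean on these libraries where they do the work, as an engineer would, in place of code of your own. Each camera call takes 0.05 s, during which the arm holds its last target. There are 200 camera calls.

### The job

A steel cutting die was left under the rolls of the small bench roller press. Fold the handle of the press's crank fully out to its working position, then wind the crank clockwise (as seen from the handle's side) until the bed, coming out towards you, is up against its stop. Lift the die off the bed and set it down flat in the empty left compartment of the wooden die tray; leave the handle out and the bed at its stop, and do not disturb the other things.

Things in the scene. Friction and masses are not known exactly. Their poses are not given: they have to be found in the camera images.
- press: Grey bench roller press, screwed down. Origin on the table under its middle. Its -x side (front, with the crank) faces left (+y of the robot), its -y end points at the robot. Base plate 160 (x) x 300 (y) mm, 22 mm high; two upright cheeks, outer faces at x = -69 and +69 mm, up to 104 mm wide (y), 235 mm high; a tool shelf on top. Shaft along its x, 120 mm up. 2 mm of air over the die.
- crank (a joint): Turn of the crank, rad: 0 = arm hanging straight down, positive = clockwise seen from the press's front (the arm goes from down to the press's +y, up, -y); stop at 8.125. Radius 65 mm. The steel arm is 20 mm wide and 8 mm thick, its outer face at x = -86 mm of the press. Friction holds it where it is left (0.22 N m: about 3.5 N at the handle).
- handle (a joint): Fold of the crank's handle about a pin at the arm's end, rad: 0 = folded, lying along the arm, free end towards the hub; 1.571 = fully out against its stop, square to the arm, pointing out of the press's front (-x): working position. The stiff hinge (0.16 N m, 3 to 4 N near the free end) stays where it is left; pulling the handle towards the shaft folds it in again.
- bed (a joint): Travel of the bed along -y of the press (out towards the robot), m: 16 mm per radian of the crank (always 0.016 x the crank's turn), 0.130 at the stop. The die rides along.
- crank_hub (a point): Centre of the crank's hub, on the shaft, at the arm's outer face.
- handle_pin (a point): Middle of the pin about which the handle folds, 65 mm from the shaft, 18 mm in front of the arm's outer face (x = -104 mm of the press). The pin crosses the arm, in the plane in which the crank turns.
- handle_end (a point): Free end of the handle, 57 mm from the pin. From 12 to 54 mm off the pin the straight handle carries a pale wooden sleeve, at most 17 mm in diameter, that spins freely on it.
- bed_middle (a point): Middle of the upper face of the bed, 146 mm above the table. The bed is a white board 100 (x of the press) x 240 (y) x 10 mm.
- die: The cutting die that was left in the press: a steel band 3.5 mm thick and 24 mm high, bent to a long oval of 70 (its y) x 40 (its x) mm with straight long sides, with a cross bar; it stands loose on the bed, 100 to 170 g. Origin under its middle, z up; long side along the bed to within about 10 degrees.
- tray: Open wooden die tray, fixed, 126 (x) x 206 (y) mm, 24 mm high, walls and bottom 6 mm, parted across the middle into a left (+y) and a right compartment, each about 114 x 94 mm. Origin on the table under its middle.
- tray_empty (a point): Middle of the floor of the tray's empty left compartment.
- round_die: A round steel die, 52 mm in diameter and 24 mm high, in the tray's right compartment. Stays there. Origin under its middle.
- masking_tape: Roll of masking tape, 89 mm in diameter, 19 mm high, lying flat on the table, front left. Bystander.
- awl: Awl with a wooden handle, 152 mm long and 24 mm thick, lying on the table to the left of the press, nearer the robot than the crank. Bystander.
- shelf_front (a point): Middle of the lower edge of the tool shelf's crank side (x = -128, z = 265 mm of the press). The shelf (y from -62 to +62, x to +84 mm, rim 282 mm high) juts out over the crank, so the handle is reached with a tool leaning 25 to 45 degrees out of the press's front: gripper in front of the shelf, fingers pointing down and in towards the press. Things on the shelf are fixed.
- beeswax: Yellow-brown block of beeswax, 38 x 58 x 18 mm, on the table to the left of the press. Bystander.
Things that resemble listed ones, but are neither listed nor needed, are in the scene too. Leave any green or red look-alike of the die alone.

How it is judged:
By the outcome, as a careful person would: the job done as asked, in the order asked, and still so for the second after the job is handed in, with the robot touching nothing.
It also fails if it takes over 69 s, if anything falls off the work surface, if the arm or the gripper's body presses on something with over 40 N, if the wrist force passes 120 N, or if a joint passes its speed limit or range.

## Working session

There is one attempt and no reset: what is moved stays moved. The work goes in short steps, Python scripts to look and compute and a tool call to move; the robot and the scene stay as the last step left them, time stands still between calls to the robot, and variables do not carry over. Pictures are saved under pics/ and viewed, at most 10 in all, crops included, and the job is handed in when it is done.

Besides the shell and the picture viewer there is one more tool, called as name(argument=value, ...) on one line, values as JSON. servo_tool: Moves the arm, as the interface text tells. Its arguments: {"type":"object","properties":{"grip":{"type":"array"},"delta_pos":{"type":"array"},"rotation":{"type":"array"}},"required":["grip","delta_pos","rotation"]}

```bash
mkdir -p pics
cat > h.py <<'E'
import numpy as np, cv2, json
from scipy.spatial.transform import Rotation as R
from station import bot, eyes
def cam(n,f=None):
    c=eyes.read_camera(n)
    if f: cv2.imwrite('pics/'+f,cv2.cvtColor(c['image'],cv2.COLOR_RGB2BGR))
    return c
def ray(c,u,v):
    E=np.array(c['extrinsics']); d=E[:3,:3]@np.array([(u-c['cx'])/c['fx'],-(v-c['cy'])/c['fy'],-1])
    return E[:3,3],d/np.linalg.norm(d)
def onz(c,u,v,z):
    o,d=ray(c,u,v); return o+d*(z-o[2])/d[2]
def proj(c,p):
    E=np.array(c['extrinsics']); q=E[:3,:3].T@(np.array(p)-E[:3,3])
    return np.array([c['cx']+c['fx']*q[0]/-q[2], c['cy']-c['fy']*q[1]/-q[2]])
def tri(c1,p1,c2,p2):
    o1,d1=ray(c1,*p1);o2,d2=ray(c2,*p2)
    s=np.linalg.lstsq(np.stack([d1,-d2],1),o2-o1,rcond=None)[0]
    a=o1+d1*s[0];b=o2+d2*s[1];return (a+b)/2,np.linalg.norm(a-b)
E
python3 - <<'E'
from h import *
s=cam('scene','s0.png');t=cam('top','t0.png')
cv2.imwrite('pics/s0t0.png',np.vstack([cv2.imread('pics/s0.png')]))
for c in (s,t): print(c['fx'],c['cx'],c['cy'],np.round(c['extrinsics'],3).tolist(),[k for k in c])
o=bot.get_obs();print(o['tool_pos'],o['tcp_rot'],o['opening'],o['time'])
E
```

```text
506.52615003657183 286.38279315178244 205.40322670351773 [[-0.682, 0.437, -0.586, -281.234], [-0.731, -0.391, 0.559, 711.411], [0.015, 0.81, 0.586, 1016.209], [0.0, 0.0, 0.0, 1.0]] ['image', 'fx', 'fy', 'cx', 'cy', 'extrinsics']
427.3203203875807 277.118180144469 210.58560034270812 [[-0.099, 0.91, -0.403, 95.775], [-0.995, -0.089, 0.043, -50.348], [0.003, 0.406, 0.914, 1231.766], [0.0, 0.0, 0.0, 1.0]] ['image', 'fx', 'fy', 'cx', 'cy', 'extrinsics']
[284.06391054 583.8764146  217.60134634] [-1.79870206e+02  4.31079808e-03  1.54063983e+02] 93.0787728673024 0.1
```

View pics/s0.png

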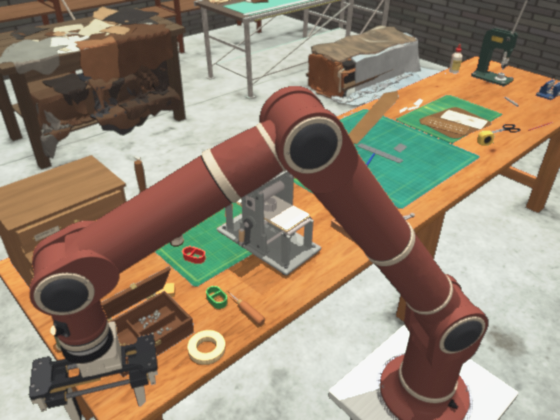

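View pics/t0.png

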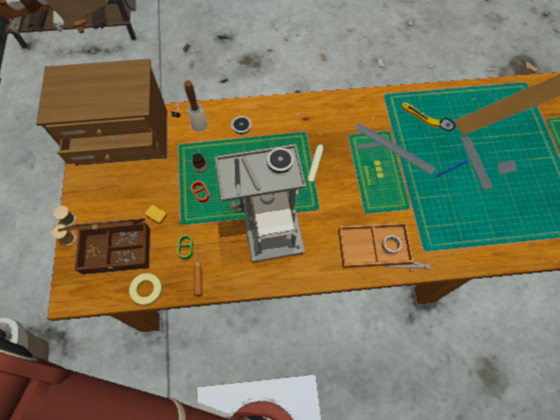

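The scene view shows the press at about (265,225) and red/green look-alikes at (193,255) and (217,297). The top view shows the press at (262,205) and the tray with the round die at (375,245), left compartment at (358,245). The dark box at (113,247) is a decoy.

Run:
```python
from h import *
s=cv2.imread('pics/s0.png');t=cv2.imread('pics/t0.png')
a=cv2.resize(s[165:275,210:330],None,fx=5,fy=5,interpolation=cv2.INTER_CUBIC)
b=cv2.resize(t[140:270,205:315],None,fx=4.2308,fy=4.2308,interpolation=cv2.INTER_CUBIC)
b=cv2.resize(t[140:270,180:320],(592,550),interpolation=cv2.INTER_CUBIC)
cv2.imwrite('pics/c1.png',a);cv2.imwrite('pics/c2.png',b)
# tray pts top
```

```text
(no output)
```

View pics/c1.png

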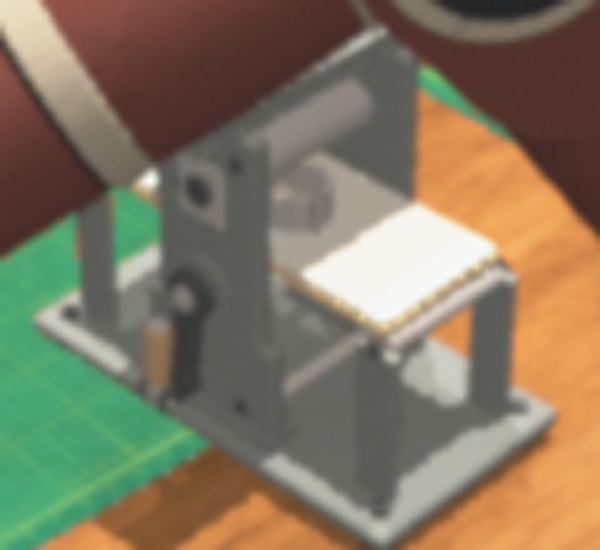

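View pics/c2.png

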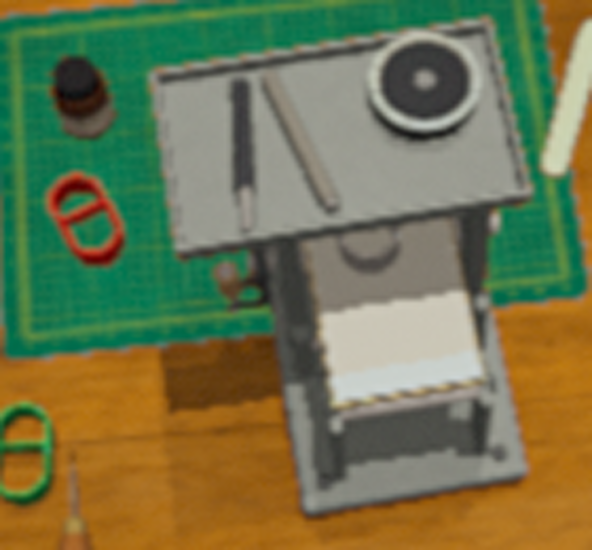

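```bash
cat > m.py <<'E'
from h import *
s=cam('scene');t=cam('top')
A=lambda x,y:(210+x/5-.4,165+y/5-.4)
B=lambda x,y:(180+x/4.2286-.4,140+y/4.2308-.4)
r=lambda p:np.round(p,1)
print('base T',r(onz(t,*B(307,510),10)),r(onz(t,*B(527,475),10)))
print('base S near left, near right, far left',r(onz(s,*A(382,530),22)),r(onz(s,*A(553,412),22)),r(onz(s,*A(37,317),22)))
print('bed T',r(onz(t,*B(332,403),146)),r(onz(t,*B(484,382),146)))
print('bed S',r(onz(s,*A(385,325),146)),r(onz(s,*A(500,250),146)))
print('shelf T corners z282',[r(onz(t,*B(*p),282)) for p in [(152,74),(493,22),(532,195),(180,247)]])
# scene hub, pin(arm lower end), handle
print('sleeve TS',tri(t,B(232,268),s,A(158,350)))
for n,p in dict(c=(375,245)).items(): print(r(onz(t,*p,6)))
# tray mask in top
im=t['image'][220:270,330:420]; hsv=cv2.cvtColor(im,cv2.COLOR_RGB2HSV)
cv2.imwrite('pics/tray.png',cv2.resize(cv2.cvtColor(im,cv2.COLOR_RGB2BGR),None,fx=8,fy=8,interpolation=cv2.INTER_CUBIC))
E
python3 m.py
```

```text
base T [481.7 -17.7  10. ] [ 492.2 -175.    10. ]
base S near left, near right, far left [482.5 -20.3  22. ] [ 488.8 -166.9   22. ] [769.7   8.6  22. ]
bed T [508.4 -42.7 146. ] [ 513.2 -141.3  146. ]
bed S [505.6 -41.5 146. ] [ 511.8 -137.3  146. ]
shelf T corners z282 [array([680.3,  48.1, 282. ]), array([ 697. , -162.8,  282. ]), array([ 575.7, -171.7,  282. ]), array([561.9,  36.6, 282. ])]
sleeve TS (array([637.51275674,  18.00716801,  82.26255808]), np.float64(5.368278256590704))
[ 494.1 -391.7    6. ]
```

View pics/tray.png

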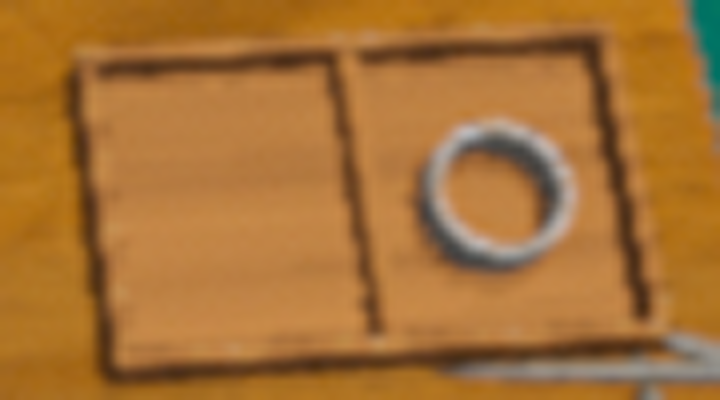

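Tray crop: outer rim corners at about (76,50), (608,32), (664,325), (108,368); the left compartment is empty and the round die sits in the right one at (500,195). Candidates for the die: red oval at top (199,191), green oval at top (185,247), and the round die at top (392,244). The real one is still under the rolls, with its grey band at top (270,198) / scene (271,205), so I choose that.

```bash
cat >> h.py <<'E'
YAW=np.radians(4.5); O=np.array([634,-84.,0]); RP=np.array([[np.sin(YAW),np.cos(YAW),0],[-np.cos(YAW),np.sin(YAW),0],[0,0,1]]).T  # columns: press x,y,z in world
P=lambda p:O+RP@np.array(p,float)
def toolR(lean,phi):
    l=np.radians(lean); r=np.array([0,np.sin(phi),-np.cos(phi)]);t=np.array([0,np.cos(phi),np.sin(phi)])
    z=np.sin(l)*np.array([1.,0,0])+np.cos(l)*r
    return RP@np.stack([np.cross(t,z),t,z],1)
def cur():
    o=bot.get_obs(); return np.array(o['tool_pos']),R.from_euler('xyz',o['tcp_rot'],degrees=True).as_matrix(),o
def go(p,Rt,n):
    "per-row delta (tool frame, cm) and rotation for straight move in n rows"
    p0,R0,o=cur(); rv=R.from_matrix(R0.T@Rt).as_rotvec(degrees=True)/n; out=[]
    for i in range(n):
        Ri=R0@R.from_rotvec(rv*i,degrees=True).as_matrix()
        out.append(np.round(Ri.T@((np.array(p)-p0)/n)/10,2).tolist())
    return out,np.round(rv,2).tolist()
E
python3 - <<'E'
from h import *
s=cam('scene');t=cam('top');r=lambda p:np.round(p,1)
print('axes',r(RP*1000))
for z in (0,150,250): print('cab',z,r(onz(t,165,157,z)),r(onz(t,165,100,z)))
print(tri(t,(165,98),s,(125,180)))
C=[r(onz(t,330+(x+.5)/8-.5,220+(y+.5)/8-.5,24)) for x,y in [(76,50),(608,32),(664,325),(108,368)]];print(C,np.mean(C,0))
print('bystanders',r(onz(t,155,213,10)),r(onz(t,197,250,10)),r(onz(t,198,292,10)),r(onz(t,185,247,10)),r(onz(t,199,191,10)))
p0,R0,o=cur();print(r(p0))
Rt=toolR(35,.29);print(R.from_matrix(R0.T@Rt).as_rotvec(degrees=True))
g=np.array([-104,65*np.sin(.29)-40*np.sin(.29),120-25*np.cos(.29)]);print('grip',g,P(g))
tip=P(g)+10*Rt[:,2];print('tip',tip,'pre',tip-110*Rt[:,2])
print(go(tip-110*Rt[:,2],Rt,16))
E
```

```text
axes [[  78.5 -996.9    0. ]
 [ 996.9   78.5    0. ]
 [   0.     0.  1000. ]]
cab 0 [870.6 245.1   0. ] [1106.9  246.7    0. ]
cab 150 [776.2 209.1 150. ] [983.8 210.5 150. ]
cab 250 [713.3 185.1 250. ] [901.7 186.4 250. ]
(array([949.46167411, 197.63584454, 197.75714651]), np.float64(4.495108660245335))
[array([ 559.9, -289.5,   24. ]), array([ 547.3, -492.9,   24. ]), array([ 430.9, -487.7,   24. ]), array([ 434.8, -281.4,   24. ])] [ 493.225 -387.875   24.   ]
bystanders [664.  272.3  10. ] [529.6 144.9  10. ] [401.7 145.   10. ] [542.7 180.6  10. ] [727.4 133.9  10. ]
[284.2 584.3 218.3]
[ -43.5862682    -7.27795046 -101.68996511]
grip [-104.            7.14880563   96.04390311] [ 618.7134858  -187.11851388   96.04390311]
tip [ 616.82834597 -181.21664968   88.19442882] pre [ 637.56488406 -246.13715596  174.53864607]
([[-4.26, -3.7, 0.28], [-3.82, -4.16, 0.12], [-3.33, -4.56, -0.06], [-2.81, -4.89, -0.26], [-2.26, -5.15, -0.48], [-1.68, -5.35, -0.71], [-1.08, -5.46, -0.96], [-0.48, -5.49, -1.21], [0.11, -5.45, -1.47], [0.7, -5.33, -1.73], [1.27, -5.13, -1.99], [1.8, -4.86, -2.24], [2.31, -4.52, -2.48], [2.76, -4.12, -2.7], [3.17, -3.65, -2.91], [3.53, -3.14, -3.1]], [-2.72, -0.45, -6.36])
```

```bash
sed -i 's/\[0,0,1\]\]).T  #/[0,0,1]])  #/' h.py
python3 - <<'E'
from h import *
r=lambda p:np.round(p,1)
p0,R0,o=cur()
Rt=toolR(35,.29);print(R.from_matrix(R0.T@Rt).as_rotvec(degrees=True))
g=np.array([-104,25*np.sin(.29),120-25*np.cos(.29)]);print('grip',g,P(g))
tip=P(g)+10*Rt[:,2];pre=tip-110*Rt[:,2];print('tip',tip,'pre',pre)
for a in go(pre,Rt,16): print(a)
E
```

```text
[  3.42340914 -40.16070898  62.3142423 ]
grip [-104.            7.14880563   96.04390311] [632.96702229  20.24029153  96.04390311]
tip [635.75220789  14.70598991  88.19442882] pre [605.11516633  75.58330778 174.53864607]
[[-3.19, -1.98, 0.28], [-3.31, -1.76, 0.42], [-3.4, -1.53, 0.58], [-3.46, -1.29, 0.73], [-3.51, -1.05, 0.89], [-3.53, -0.81, 1.05], [-3.53, -0.57, 1.21], [-3.5, -0.32, 1.36], [-3.45, -0.08, 1.51], [-3.38, 0.16, 1.66], [-3.28, 0.39, 1.81], [-3.17, 0.62, 1.95], [-3.03, 0.83, 2.08], [-2.87, 1.04, 2.21], [-2.69, 1.24, 2.32], [-2.5, 1.43, 2.43]]
[0.21, -2.51, 3.89]
```

servo_tool(grip=[1, 1, 1, 1, 1, 1, 1, 1], delta_pos=[[-3.19, -1.98, 0.28], [-3.31, -1.76, 0.42], [-3.4, -1.53, 0.58], [-3.46, -1.29, 0.73], [-3.51, -1.05, 0.89], [-3.53, -0.81, 1.05], [-3.53, -0.57, 1.21], [-3.5, -0.32, 1.36]], rotation=[[0.2, -2.5, 3.9], [0.2, -2.5, 3.9], [0.2, -2.5, 3.9], [0.2, -2.5, 3.9], [0.2, -2.5, 3.9], [0.2, -2.5, 3.9], [0.2, -2.5, 3.9], [0.2, -2.5, 3.9]])

```text
time: 1.3
tool_pos: [445.3, 329.3, 196.4]
tcp_rot: [175.9, 19.5, 121.7]
ft_force: [0.4, -0.3, -0.8]
opening: 92.8
finger_force: 0.0
```

servo_tool(grip=[1, 1, 1, 1, 1, 1, 1, 1], delta_pos=[[-3.45, -0.08, 1.51], [-3.38, 0.16, 1.66], [-3.28, 0.39, 1.81], [-3.17, 0.62, 1.95], [-3.03, 0.83, 2.08], [-2.87, 1.04, 2.21], [-2.69, 1.24, 2.32], [-2.5, 1.43, 2.43]], rotation=[[0.2, -2.5, 3.9], [0.2, -2.5, 3.9], [0.2, -2.5, 3.9], [0.2, -2.5, 3.9], [0.2, -2.5, 3.9], [0.2, -2.5, 3.9], [0.2, -2.5, 3.9], [0.2, -2.5, 3.9]])

```text
time: 2.3
tool_pos: [605.9, 75.6, 173.5]
tcp_rot: [159.8, 33.0, 83.0]
ft_force: [1.7, 0.2, -1.3]
opening: 93.1
finger_force: 0.0
```

Run:
```python
from h import *
p,Rc,o=cur();print(p,o['q'],o['ft_force'],o['time'])
print(R.from_matrix(Rc.T@toolR(35,.29)).as_rotvec(degrees=True))
w=cam('wrist','w1.png');s=cam('scene','s1.png')
g=[-104,7.15,96]
for n,q in dict(hub=(-86,0,120),pin=(-104,18.6,57.7),end=(-104,2.3,112.3)).items(): print(n,proj(w,P(q)).round(),proj(s,P(q)).round())
a=cv2.imread('pics/w1.png');b=cv2.imread('pics/s1.png')
cv2.imwrite('pics/ws1.png',cv2.resize(np.hstack([a,cv2.resize(b[150:290,190:330],(420,420),interpolation=cv2.INTER_CUBIC)]),(800,343)))
```

```text
[605.86387536  75.55196427 173.4790864 ] [-51.32762035  41.36483397  38.64805262 102.59865244  21.03729056
  40.59342324 -38.00737165] [ 1.73607124  0.21423811 -1.25395749] 2.3
[ 0.09414038 -0.24748328 -0.24217877]
hub [279. 246.] [247. 223.]
pin [279. 179.] [238. 240.]
end [279. 226.] [242. 228.]
```

View pics/ws1.png

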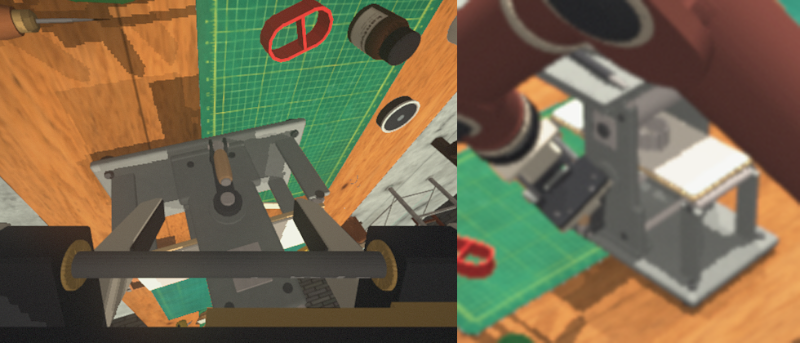

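The wrist view shows the hub at (279,245), as predicted, and the sleeve from about (263,171) to (274,222). So the crank hangs more nearly straight down than I assumed. I will measure the sleeve by colour.

```bash
cat >> h.py <<'E'
def onpx(c,u,v,x):
    "pixel to press coords on plane press x"
    o,d=ray(c,u,v); o=RP.T@(o-O); d=RP.T@d; return o+d*(x-o[0])/d[0]
E
python3 - <<'E'
from h import *
w=cam('wrist');im=w['image'];hsv=cv2.cvtColor(im,cv2.COLOR_RGB2HSV)
x0,y0,x1,y1=245,150,300,240
sub=hsv[y0:y1,x0:x1]; m=((sub[...,0]>5)&(sub[...,0]<25)&(sub[...,1]>60)).astype(np.uint8)
n,l,st,ce=cv2.connectedComponentsWithStats(m);k=1+np.argmax(st[1:,4]);print(st[k],ce[k]+[x0,y0])
ys,xs=np.where(l==k);pts=np.stack([xs+x0,ys+y0],1).astype(np.float32)
(c,sz,an)=cv2.minAreaRect(pts);print(c,sz,an)
bx=cv2.boxPoints(((c),sz,an));print(bx)
vx,vy,cx,cy=cv2.fitLine(pts,cv2.DIST_L2,0,.01,.01).ravel()
L=max(sz)/2
s=1 if vy>0 else -1
for k in (-L,0,L): u=(c[0]+s*vx*k,c[1]+s*vy*k);q=onpx(w,*u,-104-4);print(u,q.round(1),'phi',np.arctan2(q[1],120-q[2]))
E
```

```text
[ 17  29  24  43 699] [272.32474964 199.20028612]
(272.41461181640625, 199.268310546875) (41.48676300048828, 19.83542251586914) 77.90524291992188
[[258.3707  181.06343]
 [277.76584 176.90733]
 [286.45853 217.47319]
 [267.0634  221.62929]]
(np.float32(268.12802), np.float32(178.97267)) [-108.     6.2   62.4] phi 0.10750984347458958
(np.float32(272.4146), np.float32(199.26831)) [-108.     3.2   87.9] phi 0.09839772052534285
(np.float32(276.7012), np.float32(219.56395)) [-108.     0.4  110.7] phi 0.04753166866122186
```

Run:
```python
from h import *
ph=.1;Rt=toolR(35,ph)
g=np.array([-104,24*np.sin(ph),120-24*np.cos(ph)])
tip=P(g)+11*Rt[:,2];pre=tip-60*Rt[:,2];print('tip',tip,'pre',pre)
for a in go(pre,Rt,6): print(a)
```

```text
tip [629.6206883   13.6480788   87.15424338] pre [622.02895194  47.57159911 136.05782514]
[[-0.0, 0.05, 0.81], [-0.0, 0.07, 0.81], [-0.0, 0.1, 0.81], [-0.01, 0.12, 0.81], [-0.01, 0.14, 0.8], [-0.01, 0.16, 0.8]]
[1.49, -0.03, -1.08]
```

servo_tool(grip=[1, 1, 1, 1, 1, 1, 1], delta_pos=[[0, 0.05, 0.81], [0, 0.07, 0.81], [0, 0.1, 0.81], [-0.01, 0.12, 0.81], [-0.01, 0.14, 0.8], [-0.01, 0.16, 0.8], [0, 0, 0]], rotation=[[1.5, 0, -1.1], [1.5, 0, -1.1], [1.5, 0, -1.1], [1.5, 0, -1.1], [1.5, 0, -1.1], [1.5, 0, -1.1], [0, 0, 0]])

```text
time: 3.32
tool_pos: [622.2, 48.4, 135.7]
tcp_rot: [173.3, 34.6, 90.8]
ft_force: [0.3, -0.8, -0.1]
opening: 92.9
finger_force: 0.0
```

servo_tool(grip=[0.3, 0, -0.2, -0.2, -0.2, -0.2, -0.2, -0.2], delta_pos=[[0, 0, 1], [0, 0, 1], [0, 0, 1], [0, 0, 1], [0, 0, 1], [0, 0, 0.8], [0, 0, 0], [0, 0, 0]], rotation=[[0, 0, 0], [0, 0, 0], [0, 0, 0], [0, 0, 0], [0, 0, 0], [0, 0, 0], [0, 0, 0], [0, 0, 0]])

```text
time: 4.32
tool_pos: [629.6, 17.0, 89.0]
tcp_rot: [173.2, 34.6, 90.8]
ft_force: [0.0, -0.7, -0.5]
opening: 37.0
finger_force: 0.0
```

Run:
```python
from h import *
p,Rc,o=cur();print(p,o['opening'],o['ft_force'])
Rt=toolR(35,.1);print('err tool',Rc.T@(np.array([629.6,13.65,87.15])-p),R.from_matrix(Rc.T@Rt).as_rotvec(degrees=True))
w=cam('wrist','w2.png')
a=cv2.imread('pics/w2.png');cv2.imwrite('pics/w2c.png',cv2.resize(a[100:420,100:460],None,fx=1.6,fy=1.6))
for q in [(-86,0,120),(-104,2.4,96),(-104,6.5,55.3)]:print(proj(w,P(q)))
```

```text
[629.59591517  17.01878477  88.95119026] 37.048878016762764 [ 0.01083033 -0.68652504 -0.47971063]
err tool [-1.75237898 -0.44980162  3.36450001] [ 0.05798925 -0.27341838  0.2505951 ]
[278.32071563 319.33264452]
[278.54483453 265.48180386]
[278.86030342 209.39844646]
```

View pics/w2c.png

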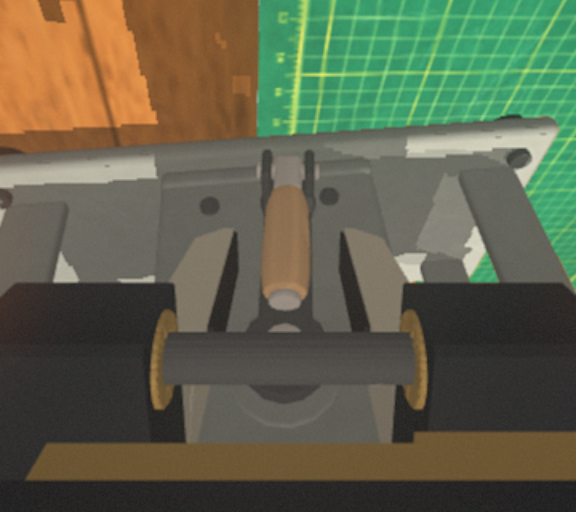

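servo_tool(grip=[-0.2, -0.5, -1, -1, -1, -1], delta_pos=[[-0.1, 0, 0.15], [-0.05, 0, 0.15], [0, 0, 0], [0, 0, 0], [0, 0, 0], [0, 0, 0]], rotation=[[0, 0, 0], [0, 0, 0], [0, 0, 0], [0, 0, 0], [0, 0, 0], [0, 0, 0]])

```text
time: 5.12
tool_pos: [629.3, 13.7, 87.2]
tcp_rot: [173.2, 34.6, 90.8]
ft_force: [-1.9, 0.3, 1.0]
opening: 16.1
finger_force: 30.0
```

Run:
```python
from h import *
p,Rc,o=cur();print(p,o['opening'],o['ft_force'],o['finger_force'])
g=RP.T@(p-11*Rc[:,2]-O);print('grip',g)
Rt=toolR(35,.1)
pin=np.array([-104,65*np.sin(.1),120-65*np.cos(.1)])
rel=g-pin;r=np.array([0,np.sin(.1),-np.cos(.1)]);rho=np.hypot(rel@r,rel[0]);t0=np.arctan2(-rel[0],-(rel@r));print(rho,t0)
th=np.linspace(t0,np.pi/2,14)
pts=np.stack([-rho*np.sin(th),0*th,0*th],1)-rho*np.cos(th)[:,None]*r
print((np.diff(pts,axis=0)@RP.T@Rc/10).round(2).tolist())
print('1mm r',(r@RP.T@Rc).round(2))
```

```text
[629.27588511  13.68383236  87.1738992 ] 16.06517546055098 [-1.85433749  0.29077691  1.04652261] 30.000241035595536
grip [-104.02503984    2.05942032   96.16637213]
41.079849655800544 0.0006095408061667065
[[0.42, 0.0, -0.26], [0.45, 0.0, -0.2], [0.47, 0.0, -0.15], [0.49, 0.0, -0.09], [0.49, 0.0, -0.03], [0.5, 0.0, 0.03], [0.49, 0.0, 0.09], [0.47, 0.0, 0.15], [0.45, 0.0, 0.2], [0.42, 0.0, 0.26], [0.39, 0.0, 0.3], [0.35, 0.0, 0.35], [0.31, 0.0, 0.39]]
1mm r [0.57 0.   0.82]
```

servo_tool(grip=[-1, -1, -1, -1, -1, -1, -1], delta_pos=[[0.42, 0, -0.26], [0.45, 0, -0.2], [0.47, 0, -0.15], [0.49, 0, -0.09], [0.49, 0, -0.03], [0.5, 0, 0.03], [0.49, 0, 0.09]], rotation=[[0, 0, 0], [0, 0, 0], [0, 0, 0], [0, 0, 0], [0, 0, 0], [0, 0, 0], [0, 0, 0]])

```text
time: 6.0
tool_pos: [628.4, 39.4, 77.0]
tcp_rot: [173.2, 35.1, 90.6]
ft_force: [-3.6, -2.5, 9.7]
opening: 15.8
finger_force: 30.0
```

servo_tool(grip=[-1, -1, -1, -1, -1, -1, -1, -1], delta_pos=[[0.47, 0, 0.15], [0.45, 0, 0.2], [0.42, 0, 0.26], [0.39, 0, 0.3], [0.35, 0, 0.35], [0.31, 0, 0.39], [0.1, 0, 0.15], [0, 0, 0]], rotation=[[0, 0, 0], [0, 0, 0], [0, 0, 0], [0, 0, 0], [0, 0, 0], [0, 0, 0], [0, 0, 0], [0, 0, 0]])

```text
time: 7.0
tool_pos: [630.6, 54.9, 45.9]
tcp_rot: [173.2, 34.7, 90.8]
ft_force: [-3.0, 0.9, 6.6]
opening: 16.1
finger_force: 30.0
```

Run:
```python
from h import *
p,Rc,o=cur();print(p,o['opening'],o['ft_force'],o['finger_force'])
print('grip',RP.T@(p-11*Rc[:,2]-O), 'F press',RP.T@np.array(o['ft_force']))
w=cam('wrist','w3.png')
a=cv2.imread('pics/w3.png');cv2.imwrite('pics/w3c.png',cv2.resize(a[100:420,100:460],None,fx=1.6,fy=1.6))
```

```text
[630.5991728   54.90831462  45.94290519] 16.080976190025154 [-2.99634291  0.88736947  6.56142691] 30.001331175444648
grip [-145.03021899    6.60196409   54.92616224] F press [-1.11972436 -2.91748398  6.56142691]
```

View pics/w3c.png

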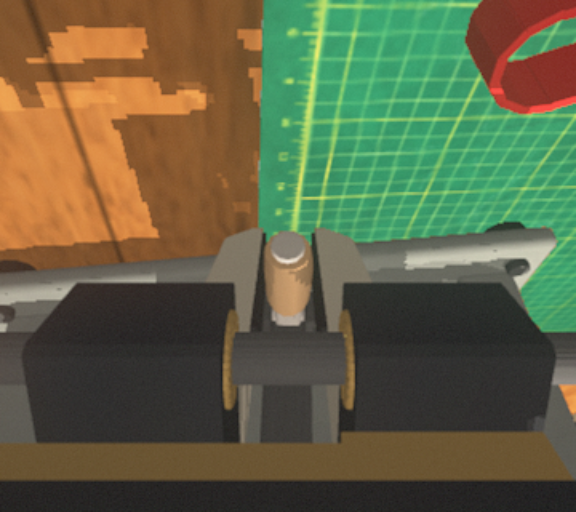

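The wrist view shows the handle pointing out of the press front, held between the fingers at crop (288,265). Reaction is +6.6 N upward, so it is against its stop. Next I wind the crank.

```bash
cat >> h.py <<'E'
def wind(a,b,n,rad=66.5,rad0=None):
    p,Rc,o=cur(); Rt=toolR(35,.1)
    f=np.linspace(a,b,n+1); rr=np.full(n+1,rad); 
    if rad0: rr[0]=rad0
    pts=np.stack([0*f,rr*np.sin(f),-rr*np.cos(f)],1)
    d=(np.diff(pts,axis=0)@RP.T@Rt/10).round(2)
    for i in range(0,n,8): print(d[i:i+8].tolist())
def phi_now(depth=11):
    p,Rc,o=cur(); g=RP.T@(p-depth*Rc[:,2]-O); print('g',g.round(1),'phi',np.arctan2(g[1],120-g[2]),'rad',np.hypot(g[1],g[2]-120),'F press',(RP.T@np.array(o['ft_force'])).round(1),o['time'])
E
python3 -c "
from h import *
phi_now();wind(.1,6.5,32);print(0);wind(6.5,8.3,9)"
```

```text
g [-145.     6.6   54.9] phi 0.10102603332461435 rad 65.40999695280964 F press [-1.4 -3.9  6.3] 7.05
[[-0.08, 1.32, -0.11], [-0.23, 1.27, -0.32], [-0.37, 1.17, -0.52], [-0.49, 1.02, -0.7], [-0.6, 0.83, -0.85], [-0.68, 0.6, -0.97], [-0.73, 0.36, -1.05], [-0.76, 0.09, -1.08]]
[[-0.76, -0.17, -1.08], [-0.72, -0.43, -1.03], [-0.66, -0.67, -0.94], [-0.57, -0.88, -0.81], [-0.46, -1.06, -0.65], [-0.33, -1.2, -0.46], [-0.18, -1.29, -0.26], [-0.03, -1.33, -0.05]]
[[0.12, -1.31, 0.17], [0.27, -1.24, 0.38], [0.4, -1.13, 0.58], [0.52, -0.96, 0.75], [0.62, -0.76, 0.89], [0.7, -0.53, 1.0], [0.74, -0.28, 1.06], [0.76, -0.02, 1.09]]
[[0.75, 0.25, 1.07], [0.71, 0.5, 1.01], [0.63, 0.74, 0.91], [0.54, 0.94, 0.77], [0.42, 1.11, 0.6], [0.28, 1.23, 0.41], [0.14, 1.31, 0.2], [-0.01, 1.33, -0.02]]
0
[[-0.16, 1.3, -0.23], [-0.31, 1.21, -0.44], [-0.44, 1.08, -0.63], [-0.56, 0.91, -0.79], [-0.65, 0.7, -0.92], [-0.71, 0.46, -1.02], [-0.75, 0.2, -1.07], [-0.76, -0.06, -1.09]]
[[-0.74, -0.32, -1.05]]
```

servo_tool(grip=[-1, -1, -1, -1, -1, -1, -1, -1], delta_pos=[[-0.08, 1.32, -0.11], [-0.23, 1.27, -0.32], [-0.37, 1.17, -0.52], [-0.49, 1.02, -0.7], [-0.6, 0.83, -0.85], [-0.68, 0.6, -0.97], [-0.73, 0.36, -1.05], [-0.76, 0.09, -1.08]], rotation=[[0, 0, 0], [0, 0, 0], [0, 0, 0], [0, 0, 0], [0, 0, 0], [0, 0, 0], [0, 0, 0], [0, 0, 0]])

```text
time: 8.05
tool_pos: [687.5, 59.7, 117.8]
tcp_rot: [173.5, 34.5, 90.9]
ft_force: [-5.5, 0.4, -8.5]
opening: 15.8
finger_force: 30.0
```

```bash
python3 -c "
from h import *
phi_now()"
```

```text
g [-145.3   63.8  126.8] phi 1.6773908230256778 rad 64.15873202668327 F press [-0.8 -5.4 -8.5] 8.05
```

servo_tool(grip=[-1, -1, -1, -1, -1, -1, -1, -1], delta_pos=[[-0.76, -0.17, -1.08], [-0.72, -0.43, -1.03], [-0.66, -0.67, -0.94], [-0.57, -0.88, -0.81], [-0.46, -1.06, -0.65], [-0.33, -1.2, -0.46], [-0.18, -1.29, -0.26], [-0.03, -1.33, -0.05]], rotation=[[0, 0, 0], [0, 0, 0], [0, 0, 0], [0, 0, 0], [0, 0, 0], [0, 0, 0], [0, 0, 0], [0, 0, 0]])

```text
time: 9.05
tool_pos: [616.0, 53.8, 175.3]
tcp_rot: [172.8, 34.4, 90.9]
ft_force: [7.8, -6.0, -29.8]
opening: 15.6
finger_force: 30.0
```

```bash
python3 -c "
from h import *
phi_now()"
```

```text
g [-145.    -8.1  184.4] phi -3.0159321640939374 rad 64.8615167431458 F press [  6.6   7.3 -29.8] 9.05
```

```bash
cat >> h.py <<'E'
def wind2(y0,z0,a,b,n,rad=65.4,c=(-.8,-.2)):
    "from commanded rel (y0,z0) follow circle centre c"
    Rt=toolR(35,.1); f=np.linspace(a,b,n+1)[1:]
    pts=np.vstack([[0,y0,z0],np.stack([0*f,c[0]+rad*np.sin(f),c[1]-rad*np.cos(f)],1)])
    d=(np.diff(pts,axis=0)@RP.T@Rt/10).round(2)
    for i in range(0,n,8): print(d[i:i+8].tolist())
    print('end',pts[-1])
E
python3 -c "
from h import *
phi_now();wind2(-10.5,65.7,3.3,6.5,16)"
```

```text
g [-145.    -8.1  184.4] phi -3.0159321640939374 rad 64.8615167431458 F press [  6.6   7.3 -29.8] 9.05
[[0.19, -1.36, 0.27], [0.26, -1.22, 0.38], [0.4, -1.11, 0.57], [0.52, -0.95, 0.74], [0.61, -0.75, 0.88], [0.69, -0.52, 0.98], [0.73, -0.28, 1.05], [0.75, -0.02, 1.07]]
[[0.74, 0.24, 1.05], [0.69, 0.49, 0.99], [0.62, 0.72, 0.89], [0.53, 0.93, 0.75], [0.41, 1.09, 0.59], [0.28, 1.21, 0.4], [0.14, 1.28, 0.19], [-0.01, 1.31, -0.02]]
end [  0.          13.26884722 -64.06883072]
```

servo_tool(grip=[-1, -1, -1, -1, -1, -1, -1, -1], delta_pos=[[0.19, -1.36, 0.27], [0.26, -1.22, 0.38], [0.4, -1.11, 0.57], [0.52, -0.95, 0.74], [0.61, -0.75, 0.88], [0.69, -0.52, 0.98], [0.73, -0.28, 1.05], [0.75, -0.02, 1.07]], rotation=[[0, 0, 0], [0, 0, 0], [0, 0, 0], [0, 0, 0], [0, 0, 0], [0, 0, 0], [0, 0, 0], [0, 0, 0]])

```text
time: 10.05
tool_pos: [559.3, 49.0, 98.7]
tcp_rot: [173.2, 34.6, 90.9]
ft_force: [-4.2, 3.0, 0.9]
opening: 16.2
finger_force: 30.0
```

```bash
python3 -c "
from h import *
phi_now()"
```

```text
g [-144.7  -65.   107.7] phi -1.384395896524591 rad 66.14378497902763 F press [-3.3 -3.9  0.9] 10.05
```

```bash
python3 -c "
from h import *
wind2(-65.05,-12.4,4.9,6.5,8,rad=66,c=(-1.4,-.2))"
```

```text
[[0.74, 0.13, 1.06], [0.7, 0.5, 1.0], [0.63, 0.73, 0.9], [0.53, 0.93, 0.76], [0.42, 1.1, 0.59], [0.28, 1.22, 0.4], [0.14, 1.3, 0.2], [-0.01, 1.32, -0.02]]
end [  0.          12.79791921 -64.6547833 ]
```

servo_tool(grip=[-1, -1, -1, -1, -1, -1, -1, -1], delta_pos=[[0.74, 0.13, 1.06], [0.7, 0.5, 1.0], [0.63, 0.73, 0.9], [0.53, 0.93, 0.76], [0.42, 1.1, 0.59], [0.28, 1.22, 0.4], [0.14, 1.3, 0.2], [-0.01, 1.32, -0.02]], rotation=[[0, 0, 0], [0, 0, 0], [0, 0, 0], [0, 0, 0], [0, 0, 0], [0, 0, 0], [0, 0, 0], [0, 0, 0]])

```text
time: 11.05
tool_pos: [636.4, 55.3, 45.3]
tcp_rot: [173.4, 34.6, 90.9]
ft_force: [-7.3, 5.3, 3.9]
opening: 15.7
finger_force: 30.0
```

```bash
python3 -c "
from h import *
phi_now();wind2(12.8,-64.65,6.5,8.3,9,rad=66,c=(-1.2,-.2))"
```

```text
g [-144.9   12.5   54.3] phi 0.18748892288589536 rad 66.90272055231429 F press [-5.9 -6.8  3.9] 11.05
[[-0.16, 1.31, -0.23], [-0.31, 1.2, -0.44], [-0.44, 1.07, -0.62], [-0.55, 0.9, -0.79], [-0.64, 0.69, -0.92], [-0.71, 0.46, -1.01], [-0.75, 0.2, -1.07], [-0.76, -0.06, -1.08]]
[[-0.73, -0.32, -1.05]]
end [ 0.         58.34334103 28.27087177]
```

servo_tool(grip=[-1, -1, -1, -1, -1, -1, -1, -1], delta_pos=[[-0.16, 1.31, -0.23], [-0.31, 1.2, -0.44], [-0.44, 1.07, -0.62], [-0.55, 0.9, -0.79], [-0.64, 0.69, -0.92], [-0.71, 0.46, -1.01], [-0.75, 0.2, -1.07], [-0.6, 0, -0.85]], rotation=[[0, 0, 0], [0, 0, 0], [0, 0, 0], [0, 0, 0], [0, 0, 0], [0, 0, 0], [0, 0, 0], [0, 0, 0]])

```text
time: 12.05
tool_pos: [686.5, 59.4, 123.6]
tcp_rot: [173.3, 34.5, 90.9]
ft_force: [-4.7, 3.3, -9.3]
opening: 16.2
finger_force: 30.0
```

servo_tool(grip=[-1, -1], delta_pos=[[-0.2, -0.04, -0.28], [0, 0, 0]], rotation=[[0, 0, 0], [0, 0, 0]])

```text
time: 12.3
tool_pos: [685.7, 59.4, 126.9]
tcp_rot: [173.3, 34.5, 90.9]
ft_force: [-5.2, 3.6, -5.6]
opening: 16.2
finger_force: 30.0
```

```bash
python3 -c "
from h import *
phi_now()"
```

```text
g [-145.1   62.   135.9] phi 1.8224313261745744 rad 63.96857200068735 F press [-4.  -4.9 -5.6] 12.3
```

servo_tool(grip=[-1, -1, -1], delta_pos=[[-0.12, -0.03, -0.17], [-0.06, -0.02, -0.08], [0, 0, 0]], rotation=[[0, 0, 0], [0, 0, 0], [0, 0, 0]])

```text
time: 12.68
tool_pos: [685.5, 59.4, 127.7]
tcp_rot: [173.4, 34.5, 90.9]
ft_force: [0.6, 1.0, -22.0]
opening: 15.9
finger_force: 30.0
```

```bash
python3 -c "
from h import *
phi_now()"
```

```text
g [-145.1   61.7  136.7] phi 1.8359051192129323 rad 63.91832452157977 F press [ -0.9   0.7 -22. ] 12.675
```

servo_tool(grip=[-0.3, 0, 0.2, 0.2, 0.2, 0.2, 0.2, 0.2], delta_pos=[[0, 0, 0], [0, 0, 0], [0, 0, 0], [0, 0, -1], [0, 0, -2], [0, 0, -3], [0, 0, -4], [0, 0, -2]], rotation=[[0, 0, 0], [0, 0, 0], [0, 0, 0], [0, 0, 0], [0, 0, 0], [0, 0, 0], [0, 0, 0], [0, 0, 0]])

```text
time: 13.68
tool_pos: [672.1, 128.2, 231.7]
tcp_rot: [172.9, 34.5, 90.8]
ft_force: [-0.2, 0.2, 0.1]
opening: 55.8
finger_force: 0.0
```

Run:
```python
from h import *
p,Rc,o=cur();print(p,o['ft_force'],o['opening'])
w=cam('wrist','w4.png');t=cam('top','t4.png')
print('bed mid pred',P((0,-130,146)),[proj(t,P(q)).round() for q in [(0,-130,170),(-50,-250,146),(50,-250,146)]])
print('handle w',[proj(w,P(q)).round() for q in [(-104,62.6-1,137.4),(-161,62.6-1,137.4)]])
a=cv2.imread('pics/w4.png');b=cv2.imread('pics/t4.png')
cv2.imwrite('pics/wt4.png',np.hstack([cv2.resize(a[60:420,100:460],(400,400)),cv2.resize(b[170:310,210:350],(400,400),interpolation=cv2.INTER_CUBIC)]))
```

```text
[672.09628141 128.21612952 231.7191816 ] [-0.17983005  0.19834328  0.05578348] 55.821475895013734
bed mid pred [504.40074661 -94.19968244 146.        ] [array([277., 231.]), array([266., 280.]), array([304., 274.])]
handle w [array([276., 229.]), array([276., 192.])]
```

View pics/wt4.png

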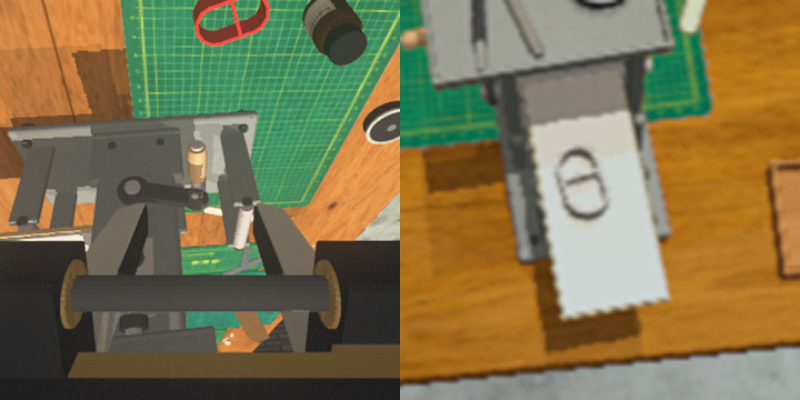

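Left crop: the crank arm sits just above horizontal and the handle points out with its end at (197,147), as predicted. Right crop: the bed is out with its front corner at (162,318), also as predicted, and the die is on it at about (182,184). Next I measure the die from above.

Run:
```python
from h import *
w=cam('wrist');t=cam('top');p,Rc,o=cur()
E=np.array(w['extrinsics']);print('cam in tool',Rc.T@(E[:3,3]-p),'look',-Rc.T@E[:3,2])
im=t['image'];g=cv2.cvtColor(im,cv2.COLOR_RGB2GRAY)[215:252,258:292]
m=(g<150).astype(np.uint8);n,l,st,ce=cv2.connectedComponentsWithStats(m)
for k in range(1,n): 
    if st[k,4]>15: print(st[k],ce[k])
print(onz(t,273.2,234.5,170))
tgt=np.array([500,-92,330.]);Rd=R.from_euler('xyz',[180,0,0],degrees=True).as_matrix()
mid=np.array([500,60,360.])
a,b=go(mid,Rd,14)
for x in (a[:7],a[7:],b): print(x)
```

```text
cam in tool [  77.91244744    1.22893282 -170.0170545 ] look [-0.275532    0.00696973  0.96126663]
[ 8  7 13  7 36] [14.36111111  9.11111111]
[10 15 13  5 26] [16.34615385 17.15384615]
[ 0 21  4 16 39] [ 0.94871795 30.33333333]
[ 9 24 15  8 40] [15.3  28.95]
[496.31448719 -82.74551773 170.        ]
[[-0.91, -1.16, -0.66], [-1.01, -1.08, -0.64], [-1.11, -0.98, -0.62], [-1.2, -0.88, -0.62], [-1.27, -0.77, -0.62], [-1.34, -0.65, -0.62], [-1.38, -0.52, -0.64]]
[[-1.42, -0.39, -0.66], [-1.44, -0.26, -0.68], [-1.44, -0.12, -0.71], [-1.42, 0.01, -0.75], [-1.4, 0.13, -0.79], [-1.35, 0.25, -0.84], [-1.29, 0.37, -0.89]]
[2.33, 1.55, 6.41]
```

Run:
```python
from h import *
Rd=R.from_euler('xyz',[180,0,180],degrees=True).as_matrix()
a,b=go([470,60,350.],Rd,14)
for x in (a[:7],a[7:],b): print(x)
```

```text
[[-0.86, -1.38, -0.63], [-0.69, -1.44, -0.7], [-0.5, -1.48, -0.76], [-0.32, -1.51, -0.81], [-0.12, -1.51, -0.86], [0.07, -1.49, -0.91], [0.26, -1.44, -0.94]]
[[0.45, -1.38, -0.96], [0.62, -1.3, -0.98], [0.8, -1.2, -0.98], [0.95, -1.08, -0.98], [1.1, -0.95, -0.96], [1.23, -0.8, -0.94], [1.34, -0.64, -0.91]]
[-1.53, 2.3, -6.0]
```

servo_tool(grip=[1, 1, 1, 1, 1, 1, 1], delta_pos=[[-0.86, -1.38, -0.63], [-0.69, -1.44, -0.7], [-0.5, -1.48, -0.76], [-0.32, -1.51, -0.81], [-0.12, -1.51, -0.86], [0.07, -1.49, -0.91], [0.26, -1.44, -0.94]], rotation=[[-1.53, 2.3, -6], [-1.53, 2.3, -6], [-1.53, 2.3, -6], [-1.53, 2.3, -6], [-1.53, 2.3, -6], [-1.53, 2.3, -6], [-1.53, 2.3, -6]])

```text
time: 14.75
tool_pos: [569.3, 91.5, 288.3]
tcp_rot: [-175.6, 18.3, 138.4]
ft_force: [-1.0, 0.2, -0.3]
opening: 93.1
finger_force: 0.0
```

servo_tool(grip=[1, 1, 1, 1, 1, 1, 1], delta_pos=[[0.45, -1.38, -0.96], [0.62, -1.3, -0.98], [0.8, -1.2, -0.98], [0.95, -1.08, -0.98], [1.1, -0.95, -0.96], [1.23, -0.8, -0.94], [1.34, -0.64, -0.91]], rotation=[[-1.53, 2.3, -6], [-1.53, 2.3, -6], [-1.53, 2.3, -6], [-1.53, 2.3, -6], [-1.53, 2.3, -6], [-1.53, 2.3, -6], [-1.53, 2.3, -6]])

```text
time: 15.62
tool_pos: [468.8, 58.7, 349.0]
tcp_rot: [-180.0, -0.2, 180.0]
ft_force: [0.3, 0.5, -0.3]
opening: 92.8
finger_force: 0.0
```

Run:
```python
from h import *
p,Rc,o=cur();print(p.round(1),o['tcp_rot'],np.round(o['q'],1),o['ft_force'],o['time'])
Rd=R.from_euler('xyz',[180,0,180],degrees=True).as_matrix()
a,b=go([490,-85,290.],Rd,6)
print(a,b)
```

```text
[468.8  58.7 349. ] [-179.96992303   -0.24644995  179.9702276 ] [-10.1  12.9   0.4  96.7  -0.1  70.7  80.3] [ 0.33077271  0.52700613 -0.26701976] 15.625
[[-0.36, -2.39, 0.98], [-0.36, -2.39, 0.98], [-0.36, -2.39, 0.98], [-0.36, -2.39, 0.98], [-0.35, -2.4, 0.98], [-0.35, -2.4, 0.98]] [-0.01, -0.04, -0.0]
```

servo_tool(grip=[1, 1, 1, 1, 1, 1, 1], delta_pos=[[-0.36, -2.4, 0.98], [-0.36, -2.4, 0.98], [-0.36, -2.4, 0.98], [-0.36, -2.4, 0.98], [-0.36, -2.4, 0.98], [-0.36, -2.4, 0.98], [0, 0, 0]], rotation=[[0, 0, 0], [0, 0, 0], [0, 0, 0], [0, 0, 0], [0, 0, 0], [0, 0, 0], [0, 0, 0]])

```text
time: 16.5
tool_pos: [489.8, -86.4, 289.4]
tcp_rot: [-179.9, -0.3, 179.6]
ft_force: [0.4, 0.3, -0.5]
opening: 93.0
finger_force: 0.0
```

Run:
```python
from h import *
p,Rc,o=cur();print(p.round(1),np.round(o['q'],1))
w=cam('wrist','w5.png')
u=proj(w,[494,-82,158]);print(u)
g=cv2.cvtColor(w['image'],cv2.COLOR_RGB2GRAY)
x,y=u.astype(int);print(g[y-80:y+80:8,x-60:x+60:8])
cv2.imwrite('pics/w5c.png',cv2.resize(cv2.imread('pics/w5.png')[40:380,100:460],None,fx=1.6,fy=1.6))
```

```text
[489.8 -86.4 289.4] [ 3.8 17.8  4.9 99.8 -1.6 62.8 98.8]
[284.3541304  204.91684184]
[[208 211 210 212 211 211 213 212 210 209 210 207 101  91  91]
 [209 210 211 211 212 213 211 210 211 210 209 210 113  91  92]
 [210 210 210 212 210 211 211 211 211 211 210 211  83  93  88]
 [209 209 212 211 211 211 210 209 216 212 212 215  81  90  92]
 [210 208 211 212 211 211 214 210 209 209 212 140  73  87  82]
 [217 213 215 211 208 214 216 215 216 214 215 154  91  74  88]
 [152 155 159 156 157 157 215 213 175 185 184 154 112 101  68]
 [152 157 157 157 157 156 130  90 122 129 154 155 111  84  69]
 [140 155 153 156 155 138 136 144 144  75 155 156 113  83  65]
 [145 152 154 153 155 174 155 156 155 152 125 152 138  84  66]
 [114 153 154 155 155 124 154 156 153 153 125 152 136  86  75]
 [108 153 154 154 154 180 126 127 126 142 130 155 142 128 105]
 [115 157 155 152 153 181  94  84 103 137 133 152 155 134 106]
 [130 136 156 154 153 152 114 154 152 154 113 153 154 133  96]
 [122 137 192 192 194 194  80 187 125 127 111 124 125  73  77]
 [114 136 205 202 206 204 203  84  84  82 198 207 203  65  74]
 [118 139 203 204 205 207 205 205 193 205 204 203 203  65  64]
 [102  69 204 205 202 205 203 205 205 205 201 205 203  80  84]
 [ 89 137 201 205 204 203 204 202 203 202 201 204 203  64  60]
 [ 94  67 211 120 118 123 123 121 121 122 123 123 122  60  61]]
```

View pics/w5c.png

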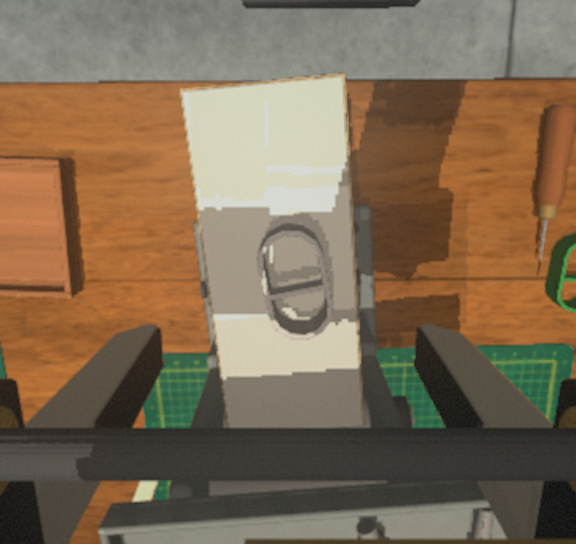

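The wrist crop shows the die on the bed. Its outer band spans about (259,225) to (328,335) in crop pixels and is turned slightly against the image vertical, with the cross bar at (297,290).

Run:
```python
from h import *
w=cam('wrist');g=cv2.cvtColor(w['image'],cv2.COLOR_RGB2GRAY).astype(float)
x0,x1,y0,y1=242,317,172,256
s=g[y0:y1,x0:x1]; side=np.concatenate([s[:,:12],s[:,-8:]],1); med=np.median(side,1)[:,None]
m=(s<med*.88).astype(np.uint8)
n,l,st,ce=cv2.connectedComponentsWithStats(m)
k=1+np.argmax(st[1:,4]);print(st[k]+[x0,y0,0,0,0])
for r in range(0,84,3): print(''.join('#' if v else '.' for v in (l[r]==k)))
pts=np.argwhere(l==k)[:,::-1].astype(np.float32)+[x0,y0]
hull=cv2.convexHull(pts.astype(np.float32));rc=cv2.minAreaRect(hull);print(rc)
for z in (146,158,170):
    q=[onz(w,*b,z) for b in cv2.boxPoints(rc)]
    print(z,np.mean(q,0).round(1),[np.round(np.linalg.norm(q[i]-q[(i+1)%4]),1) for i in range(2)],[np.round(np.degrees(np.arctan2(*(q[(i+1)%4]-q[i])[[1,0]])),1) for i in range(2)])
# sides: leftmost / rightmost at rows
for r in range(18,66,6):
    xs=np.where(l[r]==k)[0]; 
    if len(xs): print(r+y0,onz(w,xs[0]+x0,r+y0,170)[:2].round(1),onz(w,xs[-1]+x0,r+y0,170)[:2].round(1))
```

```text
[ 259  173   58   76 1778]
...........................................................................
..............................#####################........................
.........................##################..##########....................
.........................################################..................
.....................##########............###############.................
.....................####...................###.###########................
...................###.##........................#..#########..............
..................###..#.............................########..............
..................#.#####............................#..#####..............
.................#..######...........................###.#####.............
...................#######.................................###.............
...................#######............................##..####.............
....................######..............##################.####............
..................#...####...#####################.........#####...........
.........
[... 1017 characters left out ...]
.....................................
((282.8598937988281, 211.53399658203125), (76.20240020751953, 49.732791900634766), 71.96571350097656)
146 [506.8 -81.  146. ] [np.float64(50.8), np.float64(82.8)] [np.float64(107.9), np.float64(18.5)]
158 [503.2 -81.1 158. ] [np.float64(48.8), np.float64(79.6)] [np.float64(107.9), np.float64(18.5)]
170 [499.6 -81.2 170. ] [np.float64(46.8), np.float64(76.4)] [np.float64(107.9), np.float64(18.5)]
190 [ 476.9 -102.2] [477.  -63.2]
196 [ 482.8 -103.3] [482.9 -63.1]
202 [ 488.7 -102.4] [488.8 -62. ]
208 [ 494.7 -101.6] [494.8 -61. ]
214 [500.8 -98.8] [500.9 -59.9]
220 [506.9 -97.9] [507.  -59.8]
226 [513.1 -98. ] [513.2 -59.7]
232 [519.4 -96.1] [519.5 -58.6]
```

Run:
```python
from h import *
Rd=R.from_euler('xyz',[180,0,-170.5],degrees=True).as_matrix()
print(go([501,-80,151.],Rd,9))
```

```text
([[-0.12, 0.04, 1.55], [-0.12, 0.03, 1.55], [-0.12, 0.03, 1.55], [-0.12, 0.03, 1.55], [-0.12, 0.03, 1.55], [-0.12, 0.02, 1.55], [-0.12, 0.02, 1.55], [-0.12, 0.02, 1.55], [-0.12, 0.02, 1.55]], [0.0, -0.01, -1.07])
```

servo_tool(grip=[1, 1, 1, 1, 1, 1, 1], delta_pos=[[-0.2, 0.05, 1.8], [-0.2, 0.05, 1.8], [-0.2, 0.05, 1.8], [-0.2, 0.05, 1.8], [-0.15, 0, 1.8], [-0.13, 0, 1.5], [0, 0, 0]], rotation=[[0, 0, -1.6], [0, 0, -1.6], [0, 0, -1.6], [0, 0, -1.6], [0, 0, -1.6], [0, 0, -1.6], [0, 0, 0]])

```text
time: 17.48
tool_pos: [501.3, -80.0, 185.2]
tcp_rot: [179.9, -0.2, -170.4]
ft_force: [0.2, -0.9, 0.2]
opening: 92.8
finger_force: 0.0
```

Run:
```python
from h import *
p,Rc,o=cur();Rd=R.from_euler('xyz',[180,0,-170.5],degrees=True).as_matrix();print(p,o['ft_force'],o['tcp_rot'])
print(go([501,-80,151.],Rd,4))
```

```text
[501.3092841  -79.97465004 185.16577194] [ 0.15118019 -0.88359753  0.20172125] [ 1.79943158e+02 -1.65819554e-01 -1.70407612e+02]
([[0.01, -0.0, 0.85], [0.01, 0.0, 0.85], [0.01, 0.0, 0.85], [0.01, 0.0, 0.85]], [0.01, -0.04, 0.02])
```

servo_tool(grip=[1, 1, 1, 1, 0.6, 0.2, 0, -0.1], delta_pos=[[0, 0, 0.85], [0, 0, 0.85], [0, 0, 0.85], [0, 0, 0.85], [0, 0, 0], [0, 0, 0], [0, 0, 0], [0, 0, 0]], rotation=[[0, 0, 0], [0, 0, 0], [0, 0, 0], [0, 0, 0], [0, 0, 0], [0, 0, 0], [0, 0, 0], [0, 0, 0]])

```text
time: 18.48
tool_pos: [502.0, -80.9, 152.2]
tcp_rot: [-180.0, -0.0, -170.5]
ft_force: [0.3, 1.4, 1.0]
opening: 57.6
finger_force: 0.0
```

servo_tool(grip=[-0.5, -1, -1, -1, -1], delta_pos=[[0, 0, 0], [0, 0, 0], [0, 0, 0], [0, 0, 0], [0, 0, 0]], rotation=[[0, 0, 0], [0, 0, 0], [0, 0, 0], [0, 0, 0], [0, 0, 0]])

```text
time: 19.1
tool_pos: [501.9, -81.2, 152.1]
tcp_rot: [-180.0, -0.0, -170.5]
ft_force: [0.2, -0.8, 1.7]
opening: 39.6
finger_force: 29.9
```

servo_tool(grip=[-1, -1, -1, -1, -1, -1, -1], delta_pos=[[0, 0, -0.5], [0, 0, -1], [0, 0, -1.5], [0, 0, -2], [0, 0, -2], [0, 0, -2], [0, 0, -0.5]], rotation=[[0, 0, 0], [0, 0, 0], [0, 0, 0], [0, 0, 0], [0, 0, 0], [0, 0, 0], [0, 0, 0]])

```text
time: 19.98
tool_pos: [502.6, -80.8, 248.5]
tcp_rot: [-180.0, 0.1, -170.5]
ft_force: [0.2, 0.6, -1.5]
opening: 40.0
finger_force: 29.9
```

Run:
```python
from h import *
p,Rc,o=cur();Rd=R.from_euler('xyz',[180,0,177],degrees=True).as_matrix();print(p,o['ft_force'],o['opening'],np.round(o['q'],1))
a,b=go([490,-338,240.],Rd,14)
print(a[:7]);print(a[7:],b)
# tray cross-check with wrist picture now
w=cam('wrist','w6.png');print(proj(w,[494.6,-338,6]))
```

```text
[502.64177384 -80.78984767 248.53770791] [ 0.23198973  0.56771147 -1.5314219 ] 40.012195025992476 [  5.1  20.8   2.2 102.2  -0.9  56.9 107.2]
[[0.39, -1.8, 0.06], [0.37, -1.8, 0.06], [0.34, -1.81, 0.06], [0.31, -1.81, 0.06], [0.28, -1.82, 0.06], [0.25, -1.82, 0.06], [0.22, -1.83, 0.06]]
[[0.19, -1.83, 0.06], [0.17, -1.83, 0.06], [0.14, -1.83, 0.06], [0.11, -1.84, 0.06], [0.08, -1.84, 0.06], [0.05, -1.84, 0.06], [0.02, -1.84, 0.06]] [-0.0, 0.01, 0.89]
[ 85.84179983 140.51132051]
```

servo_tool(grip=[-1, -1, -1, -1, -1, -1, -1], delta_pos=[[0.39, -1.8, 0.06], [0.37, -1.8, 0.06], [0.34, -1.81, 0.06], [0.31, -1.81, 0.06], [0.28, -1.82, 0.06], [0.25, -1.82, 0.06], [0.22, -1.83, 0.06]], rotation=[[0, 0, 0.9], [0, 0, 0.9], [0, 0, 0.9], [0, 0, 0.9], [0, 0, 0.9], [0, 0, 0.9], [0, 0, 0.9]])

```text
time: 20.9
tool_pos: [495.5, -210.7, 242.7]
tcp_rot: [-180.0, -0.1, -176.8]
ft_force: [0.1, 0.3, -2.3]
opening: 39.9
finger_force: 29.9
```

servo_tool(grip=[-1, -1, -1, -1, -1, -1, -1, -1], delta_pos=[[0.19, -1.83, 0.06], [0.17, -1.83, 0.06], [0.14, -1.83, 0.06], [0.11, -1.84, 0.06], [0.08, -1.84, 0.06], [0.05, -1.84, 0.06], [0.02, -1.84, 0.06], [0, 0, 0]], rotation=[[0, 0, 0.9], [0, 0, 0.9], [0, 0, 0.9], [0, 0, 0.9], [0, 0, 0.9], [0, 0, 0.9], [0, 0, 0.9], [0, 0, 0]])

```text
time: 21.9
tool_pos: [488.2, -340.4, 238.3]
tcp_rot: [-179.9, -0.1, 176.7]
ft_force: [0.1, -0.3, -1.6]
opening: 39.5
finger_force: 29.9
```

Run:
```python
from h import *
p,Rc,o=cur();print(p.round(1),o['tcp_rot'],np.round(o['q'],1),o['opening'])
w=cam('wrist','w7.png');im=w['image'];hsv=cv2.cvtColor(im,cv2.COLOR_RGB2HSV)
# tray corners predicted (rim z=24) px
c,s=np.cos(np.radians(-3)),np.sin(np.radians(-3))
T=lambda x,y,z:np.array([492+c*x-s*y,-388+s*x+c*y,z])
for n,q in dict(nl=(-63,103),fl=(63,103),nm=(-63,0),fm=(63,0),nr=(-63,-103),mid=(0,50)).items(): print(n,proj(w,T(*q,24)).round(),T(*q,24).round(1))
# profile along a row across left wall and divider, and column across near wall
m=proj(w,T(-48,50,6)).astype(int);print('m',m)
g=cv2.cvtColor(im,cv2.COLOR_RGB2GRAY);print(m[1],list(zip(range(100,500,3),g[m[1],100:500:3])))
```

```text
[ 488.2 -340.4  238.3] [-1.79927517e+02 -9.07193986e-02  1.76719705e+02] [ 27.6  29.4   8.1  89.7  -4.4  61.3 123.6] 39.48286822168728
nl [326. 137.] [ 434.5 -281.8   24. ]
fl [322. 235.] [ 560.3 -288.4   24. ]
nm [241. 138.] [ 429.1 -384.7   24. ]
fm [244. 236.] [ 554.9 -391.3   24. ]
nr [155. 138.] [ 423.7 -487.6   24. ]
mid [282. 189.] [ 494.6 -338.1   24. ]
m [281 148]
148 [(100, np.uint8(153)), (103, np.uint8(154)), (106, np.uint8(153)), (109, np.uint8(153)), (112, np.uint8(145)), (115, np.uint8(139)), (118, np.uint8(147)), (121, np.uint8(144)), (124, np.uint8(147)), (127, np.uint8(147)), (130, np.uint8(149)), (133, np.uint8(146)), (136, np.uint8(140)), (139, np.uint8(136)), (142, np.uint8(135)), (145, np.uint8(138)), (148, np.uint8(140)), (151, np.uint8(144)), (154, np.uint8(144)), (157, np.uint8(166)), (160, np.uint8(120)), (163, np.uint8(71)), (166, np.uint8(90)), (169, np.uint8(171)), (172, np.uint8(170)), (175, np.uint8(170)), (178, np.uint8(169)), (181, np.uint8(171)), (184, np.uint8(170)), (187, np.uint8(170)), (190, np.uint8(170)), (193, np.uint8(170)), (196, np.uint8(16
[... 1485 characters left out ...]
 np.uint8(102)), (406, np.uint8(96)), (409, np.uint8(123)), (412, np.uint8(147)), (415, np.uint8(153)), (418, np.uint8(152)), (421, np.uint8(154)), (424, np.uint8(148)), (427, np.uint8(144)), (430, np.uint8(140)), (433, np.uint8(143)), (436, np.uint8(144)), (439, np.uint8(137)), (442, np.uint8(143)), (445, np.uint8(94)), (448, np.uint8(82)), (451, np.uint8(79)), (454, np.uint8(81)), (457, np.uint8(78)), (460, np.uint8(77)), (463, np.uint8(78)), (466, np.uint8(76)), (469, np.uint8(75)), (472, np.uint8(76)), (475, np.uint8(74)), (478, np.uint8(78)), (481, np.uint8(76)), (484, np.uint8(75)), (487, np.uint8(83)), (490, np.uint8(78)), (493, np.uint8(82)), (496, np.uint8(77)), (499, np.uint8(75))]
```

servo_tool(grip=[-1, -1, -1, -1, -1, -1, -1, -1], delta_pos=[[-0.2, -0.1, 2], [-0.2, -0.1, 3], [-0.2, 0, 3.5], [0, 0, 3.5], [0, 0, 3.5], [0, 0, 2.5], [0, 0, 1.5], [0, 0, 0]], rotation=[[0, 0, 0], [0, 0, 0], [0, 0, 0], [0, 0, 0], [0, 0, 0], [0, 0, 0], [0, 0, 0], [0, 0, 0]])

```text
time: 22.95
tool_pos: [494.7, -339.5, 42.9]
tcp_rot: [179.9, -0.1, 177.0]
ft_force: [0.9, -0.2, -1.1]
opening: 39.8
finger_force: 29.9
```

Run:
```python
from h import *
p,Rc,o=cur();print(p.round(1),o['tcp_rot'],o['ft_force']); Rd=R.from_euler('xyz',[180,0,177],degrees=True).as_matrix()
print(go([494.5,-338,14],Rd,1))
```

```text
[ 494.7 -339.5   42.9] [ 1.79931058e+02 -1.24916479e-01  1.76971097e+02] [ 0.92941496 -0.18189864 -1.11311218]
([[0.03, 0.15, 2.89]], [0.07, -0.12, -0.03])
```

servo_tool(grip=[-1, -1, -1, -1, -1, -1, -1], delta_pos=[[0, 0.1, 0.8], [0, 0.05, 0.8], [0, 0, 0.6], [0, 0, 0.4], [0, 0, 0.2], [0, 0, 0.1], [0, 0, 0]], rotation=[[0, 0, 0], [0, 0, 0], [0, 0, 0], [0, 0, 0], [0, 0, 0], [0, 0, 0], [0, 0, 0]])

```text
time: 23.82
tool_pos: [494.9, -339.1, 14.7]
tcp_rot: [-180.0, -0.0, 176.9]
ft_force: [-0.1, 0.0, -1.2]
opening: 39.7
finger_force: 29.9
```

servo_tool(grip=[-1, -1, -1], delta_pos=[[0, 0, 0.15], [0, 0, 0.1], [0, 0, 0]], rotation=[[0, 0, 0], [0, 0, 0], [0, 0, 0]])

```text
time: 24.2
tool_pos: [494.9, -339.1, 12.1]
tcp_rot: [-180.0, -0.0, 176.9]
ft_force: [0.1, -0.3, -1.7]
opening: 39.7
finger_force: 29.9
```

servo_tool(grip=[-1, -1, -1], delta_pos=[[0, 0, 0.08], [0, 0, 0.07], [0, 0, 0]], rotation=[[0, 0, 0], [0, 0, 0], [0, 0, 0]])

```text
time: 24.58
tool_pos: [494.9, -339.0, 12.1]
tcp_rot: [-180.0, -0.0, 176.9]
ft_force: [-2.2, 2.1, 7.4]
opening: 39.7
finger_force: 29.9
```

servo_tool(grip=[-0.08, 0.0, 0.03, 0.03, 0.03, 0.03, 0.03, 0.03], delta_pos=[[0, 0, 0], [0, 0, 0], [0, 0, 0], [0, 0, -0.5], [0, 0, -1], [0, 0, -2], [0, 0, -3], [0, 0, -4]], rotation=[[0, 0, 0], [0, 0, 0], [0, 0, 0], [0, 0, 0], [0, 0, 0], [0, 0, 0], [0, 0, 0], [0, 0, 0]])

```text
time: 25.58
tool_pos: [494.5, -338.7, 116.5]
tcp_rot: [180.0, -0.1, 176.9]
ft_force: [-0.5, -0.8, -0.3]
opening: 48.2
finger_force: 0.0
```

servo_tool(grip=[0.03, 0.03, 0.03, 0.03, 0.03], delta_pos=[[0, 0, -4], [0, 0, -4], [0, 0, -3], [0, 0, 0], [0, 0, 0]], rotation=[[0, 0, 0], [0, 0, 0], [0, 0, 0], [0, 0, 0], [0, 0, 0]])

```text
time: 26.2
tool_pos: [494.4, -338.5, 225.0]
tcp_rot: [180.0, -0.1, 176.9]
ft_force: [-0.7, 1.0, 0.5]
opening: 48.1
finger_force: 0.0
```

Run:
```python
from h import *
p,Rc,o=cur();print(p.round(1),o['opening'],o['ft_force'],o['time'])
w=cam('wrist','w9.png');t=cam('top','t9.png')
u=proj(w,[494.9,-339,30]);print(u)
g=cv2.cvtColor(w['image'],cv2.COLOR_RGB2GRAY);hs=cv2.cvtColor(w['image'],cv2.COLOR_RGB2HSV)
m=(hs[...,1]<70).astype(np.uint8)
x,y=u.astype(int)
for r in range(y-60,y+60,4): print(''.join('#' if v else '.' for v in m[r,x-60:x+60:2]))
# bed in top: white corner check; before/after difference
b=cv2.imread('pics/t4.png').astype(int);a=cv2.imread('pics/t9.png').astype(int)
d=(np.abs(a-b).max(2)>45).astype(np.uint8);n,l,st,ce=cv2.connectedComponentsWithStats(d)
print([ (st[k].tolist()) for k in range(1,n) if st[k,4]>12])
```

```text
[ 494.4 -338.5  225. ] 48.078822884991 [-0.6764527   0.99219054  0.50064242] 26.2
[279.32186369 187.58274594]
............................................................
............................................................
............................................................
............................................................
............................................................
............................................................
............................................................
............................................................
..............................#.............................
..........................####.#####........................
........................##..........##......................
.......................#.............##.....................
......................##.............##.....................
......................##.............##.....................
#......................#.............##.....................
#......................#.............##.....................
#.............
[... 519 characters left out ...]
...............
............................................................
............................................................
............................................................
............................................................
............................................................
[[69, 110, 36, 25, 377], [64, 113, 5, 8, 15], [159, 122, 12, 15, 92], [240, 123, 201, 297, 18172], [110, 128, 83, 115, 3697], [59, 135, 15, 15, 117], [64, 135, 63, 17, 479], [0, 136, 242, 284, 19504], [87, 155, 8, 3, 14], [105, 154, 5, 6, 25], [319, 214, 9, 4, 20], [266, 221, 13, 8, 49], [264, 230, 19, 18, 133], [330, 234, 8, 7, 27], [249, 413, 3, 7, 17], [263, 417, 8, 3, 15]]
```

Run:
```python
from h import *
for f in ('t4','t9'):
    im=cv2.imread(f'pics/{f}.png');hs=cv2.cvtColor(im[172:196,200:226],cv2.COLOR_BGR2HSV)
    m=((hs[...,0]<25)&(hs[...,1]>60)).astype(np.uint8);n,l,st,ce=cv2.connectedComponentsWithStats(m)
    print(f,[(st[k].tolist(),ce[k].round(1).tolist()) for k in range(1,n) if st[k,4]>8])
    b=cv2.cvtColor(im,cv2.COLOR_BGR2GRAY);print(b[270:290,280].tolist())
```

```text
t4 [([10, 8, 9, 7, 47], [14.6, 11.0]), ([0, 10, 10, 14, 56], [3.6, 16.2])]
[209, 210, 210, 210, 210, 211, 213, 208, 164, 104, 70, 65, 70, 68, 68, 65, 69, 68, 64, 77]
t9 [([10, 8, 9, 7, 47], [14.6, 11.0]), ([0, 10, 10, 14, 56], [3.6, 16.2])]
[217, 217, 217, 216, 217, 217, 220, 215, 172, 108, 75, 69, 72, 69, 73, 70, 70, 71, 67, 82]
```

The handle and bed have not moved since winding, and the die is flat in the compartment, so I am handing the job in.

```bash
python3 -c "
from station import bot
print(bot.finish_job())"
```

```text
the job is handed in; nothing more can be done
None
```

I handed the job in at about 26 s: the handle is folded out, the bed is wound out to its stop, and the die lies flat in the tray's left compartment; no verdict came back.

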